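# Let the mould press down off its ratchet

## Robot

A 6-joint arm with a two-finger parallel gripper is mounted at the origin on the work surface. World frame = base frame: x ahead of the robot, y to its left, z up, the work surface at z = 0. Lengths are in mm, angles in rad, forces in N, time in s.
With the tool pointing down it reaches from about 350 to 875 mm from the base axis. Payload 4.2 kg.
Tool frame: the origin (TCP) lies midway between the tips of the shut fingers; the grasp point (between the pads) lies 19 mm behind it (arm.tcp_to_grasp is the distance from the TCP to the grasp point, in mm); z points along the fingers, y is the line along which they close (so a half turn about z gives the same grasp; the last joint's range is limited). The gripper opens to 85 mm and grips with 20 to 120 N. Pads are 22 mm wide; open, the fingers measure 114 mm over their backs; the gripper's body (76 mm by 85 mm) begins 54 mm behind the grasp point. The pads swing forward as they close: fully open they stand 13 mm farther back than shut.
Start: joints at [-1.053, 0.385, 0.008, 0, -1.194, -0.259], TCP at [159.967, -604.16, 231.312] pointing down, gripper open.
Joint ranges: [-3.14, 3.14], [-1.21, 2.06], [-1.07, 1.41], [-3.16, 2.05], [-2.99, -0.16], [-3.1, 3.1]. Speed limits (rad/s): [2.79, 2.79, 3.14, 3.14, 3.14, 3.14].

## Interface

Orientations are given as a unit quaternion [x, y, z, w].
In Python, from bench import arm, imaging, job, models gives the robot as it stands.
- The arm moves only by the tool arm_command, never from a script. Its argument "rows" is a list of rows, each an object with "grip": the opening, from 0 (shut) to 1 (fully open); "linear": the shift along the tool's x, y, z in mm, a list of three; "rot": the turn, a rotation vector about the tool's x, y, z in rad, a list of three. In form: [{"grip": grip, "linear": [tx, ty, tz], "rot": [rx, ry, rz]}, ...]. A call has 1 to 10 rows; each row is the pose to reach, as a shift and turn from the pose commanded when the call began, along the tool's axes at that moment; what a row does not reach only later rows make up. A row lasts 1/8 s, in which the tool goes at most 62.5 mm and 10.7 degrees, less where a joint would pass 70% of its speed; a pose out of reach is approached as far as the arm can. A call with a gripper value outside its range is refused whole. The fingers move at their own pace and stop on an object; the grip force is fixed at half the most. Time passes only in rows, so rows that repeat a pose let the fingers close. It gives the time, the measured TCP pose, the force, the opening and the grip force at its end, in the units of the state.
- arm.read_state(): the state, without advancing time (a new reading comes with each control period).
- imaging.get_image(name): name is "scene" or "top" or "wrist"; returns a dict with "frame" (420x560x3 uint8, red, green, blue), "fx", "fy", "cx", "cy" (pixels), "extrinsics" (4x4, takes a point from world to camera coordinates); the wrist camera has in their place "T_tool_cam" (4x4, takes a point from camera to tool coordinates, whose origin is the TCP and whose axes are the flange's). Camera axes: x right, y down, z forward; pixel columns grow to the right and rows downward; lengths in mm; the calibration is good to about 2 mm. A picture is of the moment at which its call begins: read the wrist's pose just before it. There is no depth.
- job.job_done(): hands the job in; it is judged then, once.
Trained networks look in a picture, given as the dict that the camera call returned (one of the last four; its "shot" number tells which), for a name from the list of things; names that differ only in an ending like _2 or _b are one class to them, and where a whole thing is asked for, a point or a joint stands for the part that bears it (a point fixed in the world has none). Each returns a list of dicts, best first, with "score" (0 to 1); they miss things now and then, are a little off and sometimes report something else, mostly with a low value. They report only what shows in the picture. A call takes as long as a camera call.
- models.spot_in(picture, query): "rect" ([left, top, right, bottom] in pixels, round what is visible of it).
- models.tip_of(picture, query): "pixel" ([column, row] in pixels: a listed point, or the origin of a listed thing).
The state is a dict: "clock": time; "joints": joint angles; "joint_vel": joint speeds; "joint_efforts": joint torques, N m; "position": TCP position; "ee_rot": TCP orientation; "contact_force": force on the tool from outside, world axes, zero at the start; "wrist_torque": the same for the moment, N m; "gripper_width": finger opening in mm; "grasp_force": force on a finger pad.
Only numpy, scipy, OpenCV 4.12 (cv2) and the standard library are available. Lean on these libraries where they do the work, as an engineer would, in place of code of your own. Each camera call takes 0.05 s, during which the arm holds its last target. There are 200 camera calls.

## Task

The platen of the bench press hangs with its full weight on the ratchet's pawl: let it down by the crank so that it comes to rest gently on the plaster mould. Throw the black-ball lever over without forcing it, take the weight on the red crank handle and wind up a little until the pawl lifts out of the teeth by itself, then wind backwards holding the weight all the way, never letting the crank run or the platen bang or be screwed down on the plaster. Leave the platen resting on the mould with the lever thrown back and the pawl down on the ratchet again, and the other things on the table where they were.

Things in the scene. Friction and masses are not known exactly. Their poses are not given: they have to be found in the camera images.
- press: Dark green two-column bench press, bolted down. Base 270 (x) x 170 (y) x 22 mm, origin at the centre of its underside, z up. Columns at x = +-95 mm carry a crosshead 250 x 70 mm, top 235 mm up, bolt heads to 257 mm. On its +y side: ratchet, crank, pawl. On the base a steel bed on a height screw (set anew each time) with a closed plaster mould, 125 x 105 mm, top 84 to 104 mm above the table.
- platen: Steel plate 150 (x) x 130 (y) x 16 mm, faced underneath with a 6 mm soft rubber pad that gives about 1.2 mm under its weight, at the foot of the square rack ram (25 x 25 mm, top 164 mm above the underside) in the middle of the press; slides straight up and down. Origin at the centre of its underside. Weighs 2.5 to 4.2 kg. Goes down 24 mm per radian of crank turned backwards.
- crank_shaft (a point): Point on the crank shaft's axis in the middle of the ratchet wheel (steel, 96 mm across, 12 mm thick, 18 teeth 20 degrees apart) on the press's +y side, 208 mm above the table. The shaft runs along the press's y.
- ratchet (a joint): Angle of the ratchet wheel, turning as one with the crank (rad): 0 at the start, where it hangs on the pawl; grows as the crank goes backwards (up over the top towards the press's +x), letting the platen down. The weight pulls it that way with 0.6 to 1.2 N m (6 to 15 N at the handle). The platen meets the mould between 1.7 and 2.6.
- crank_grip (a point): Middle of the red crank handle: round grip 26 mm across, 96 mm long, axis level along the press's y, spinning freely on its pin. Goes round the shaft at 85 mm radius, 93 mm outside the wheel's middle; the crank arm lies 58 to 68 mm from this point towards the press. The crank is clamped on its shaft at another angle each time: at the start 0.8 to 1.5 rad short of upright, on the press's -x side.
- pawl (a joint): Angle of the yellow pawl over the top of the wheel (rad): 0 with its nose fully in the teeth, about 0.13 riding on a tooth's tip, 0.32 held clear at its stop. While the platen's weight bears on the nose it is trapped; it comes out only when the wheel is wound 0.05 to 0.15 rad the other way (ratchet value falling, platen rising a little).
- pawl_pin (a point): The pin, along the press's y, on which pawl and weight lever turn: 266 mm above the table, 55 mm from the shaft towards the press's +x, in the plane of the wheel. The pawl's nose is 55 mm from it towards -x.
- lever (a joint): Angle of the weight lever relative to the pawl (rad), 0 to 0.85, stops at both ends. At 0 (pawl 0) the ball leans 0.4 rad from upright to the press's -x and its weight holds the pawl down. Pushed past upright to +x it falls to 0.85 by itself and then tries to lift the pawl, which flips up once unloaded. Pushed back past upright to -x (lever + pawl below 0.4) it falls back and the pawl drops.
- lever_ball: Black ball (30 mm, origin at its centre) on the end of the weight lever, 58 mm from the pawl's pin, about 320 mm above the table in the plane of the wheel, the highest thing on the press; below the ball the lever is a 10 mm rod. Pushing it over takes about 1 N. At the end of its play it stands against the trapped pawl: pushing harder there does not free the pawl and only strains it.
- rolling_pin: Wooden rolling pin, 250 mm long, 44 mm thick, lying; leave alone.
- red_bowl: Small red bowl, 90 mm wide, 32 mm high, beside the press; leave alone.
- scraper: Wooden spatula, 200 mm long, lying in front of the press; leave alone.
- spray_bottle: Green bottle, 190 mm tall, 72 mm wide; leave alone.
- duck: Grey bisque duck, 90 mm tall, on a small board; leave alone.

How it is judged (in metres and radians):
On the way, in this order (a step that is already met when the one before it is completed fails the run):
1. the pawl is lifted clear of the ratchet with the platen still up near where it hung (value of joint pawl above 0.25 rad and distance of platen from where it was at the start of the episode below 0.015 m), for 0.1 s.
2. the platen rests on the mould (contact force between platen and anything else above 12 N and linear speed of platen below 0.01 m/s), for 0.2 s.
At the end, for the whole second after the job is handed in: The platen rests at standstill on the mould with more than 12 N of its weight, the lever is back (lever angle below 0.1 rad) and the pawl lies down on the ratchet (pawl angle below 0.18 rad) (contact force between platen and anything else above 12 N and linear speed of platen below 0.005 m/s and value of joint lever below 0.1 rad and value of joint pawl below 0.18 rad); the robot touches nothing.
It fails at once if the platen banged or screwed down on the mould (more than 75 N) (contact force between platen and anything else above 75 N).
It fails at once if the crank running away (faster than 3 rad/s) (velocity of joint ratchet above 3 rad/s or velocity of joint ratchet below -3 rad/s).
It fails at once if the lever forced (more than 40 N on its ball) (contact force between lever_ball and anything else above 40 N).
It fails at once if a bystander pushed more than 30 mm (distance of any of rolling_pin, red_bowl, scraper, spray_bottle, duck from where it was at the start of the episode above 0.03 m).
It also fails if it takes over 72 s, if anything falls off the work surface, if the arm or the gripper's body presses on something with over 40 N, if the wrist force passes 120 N, or if a joint passes its speed limit or range.

## Working session

There is one attempt and no reset: what is moved stays moved. The work goes in short steps, Python scripts to look and compute and a tool call to move; the robot and the scene stay as the last step left them, time stands still between calls to the robot, and variables do not carry over. Pictures are saved under pics/ and viewed, at most 10 in all, crops included, and the job is handed in when it is done.

Besides the shell and the picture viewer there is one more tool, called after "Request:" by a JSON object that holds its "fn" and its "kwargs", one argument or row to a line. arm_command: Moves the arm, as the interface text tells. Its arguments: {"type":"object","properties":{"rows":{"type":"array"}},"required":["rows"]}

```bash
mkdir -p pics; cat > h.py <<'E'
import numpy as np, cv2
from scipy.spatial.transform import Rotation as R
from bench import arm, imaging, job, models
def ray(p,uv):
    E=np.array(p["extrinsics"]);d=np.array([(uv[0]-p["cx"])/p["fx"],(uv[1]-p["cy"])/p["fy"],1.])
    o=-E[:3,:3].T@E[:3,3];d=E[:3,:3].T@d;return o,d/np.linalg.norm(d)
def atz(p,uv,z):
    o,d=ray(p,uv);return o+d*(z-o[2])/d[2]
def proj(p,X):
    c=np.array(p["extrinsics"])@np.r_[X,1];return np.array([p["fx"]*c[0]/c[2]+p["cx"],p["fy"]*c[1]/c[2]+p["cy"]])
def tri(rs):
    A=sum(np.eye(3)-np.outer(d,d) for o,d in rs);b=sum((np.eye(3)-np.outer(d,d))@o for o,d in rs)
    return np.linalg.solve(A,b)
def save(p,n): cv2.imwrite(f"pics/{n}.png",cv2.cvtColor(p["frame"],cv2.COLOR_RGB2BGR))
E
python3 - <<'E'
from h import *
P={n:imaging.get_image(n) for n in("scene","top")}
for n in P: save(P[n],n+"0")
for q in("press","platen","crank_shaft","crank_grip","pawl_pin","lever_ball","rolling_pin","red_bowl","scraper","spray_bottle","duck"):
    rs=[]
    for n in P:
        r=models.tip_of(P[n],q)
        if r: print(q,n,np.round(r[0]["pixel"],1),round(r[0]["score"],2)); rs.append(ray(P[n],r[0]["pixel"]))
    if len(rs)==2: print("   ",tri(rs).round(1))
for n in P: o,_=ray(P[n],(0,0)); print(n,o.round())
E
```

```text
press scene [275.3 289.7] 0.6
platen scene [272.4 246.2] 0.91
platen top [306.7 177.4] 0.75
    [ 586.9 -124.1  146.5]
crank_shaft scene [285.6 212.5] 0.73
crank_shaft top [288.4 183.7] 0.81
    [558.6 -69.3 211.1]
crank_grip scene [308.5 173.2] 0.82
crank_grip top [249.9 205.6] 0.66
    [491.2  35.9 253.6]
pawl_pin scene [295.1 208.6] 0.7
pawl_pin top [292.7 162.2] 0.94
    [613.  -77.  263.1]
lever_ball scene [292.9 180.6] 0.62
lever_ball top [288.3 165.9] 0.5
    [591.3 -67.  324.1]
rolling_pin scene [378.1 199.1] 0.57
red_bowl scene [211.7 298.5] 0.97
red_bowl top [349.6 197.1] 0.65
    [ 541.8 -282.1   -4. ]
scraper scene [248.8 243.9] 0.59
scraper top [294.6 233.8] 0.72
    [ 409.3 -104.1    2. ]
spray_bottle scene [128.6 332.9] 0.69
spray_bottle top [407.9 201.2] 0.7
    [ 532.1 -492.   -21.8]
duck scene [420.8 220.3] 0.93
duck top [146.5 178.5] 0.89
    [584.1 402.1  16.5]
scene [1271. -465.  859.]
top [ 438.  -46. 1306.]
```

```bash
python3 - <<'E'
import cv2,numpy as np
a=cv2.imread("pics/scene0.png")[130:310,190:400];b=cv2.imread("pics/top0.png")[110:270,200:400]
a=cv2.resize(a,(400,343),interpolation=2);b=cv2.resize(b,(400,320),interpolation=2)
c=np.zeros((343,800,3),np.uint8);c[:343,:400]=a;c[:320,400:]=b
cv2.imwrite("pics/m0.png",c)
E
```

```text
(no output)
```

View pics/scene0.png

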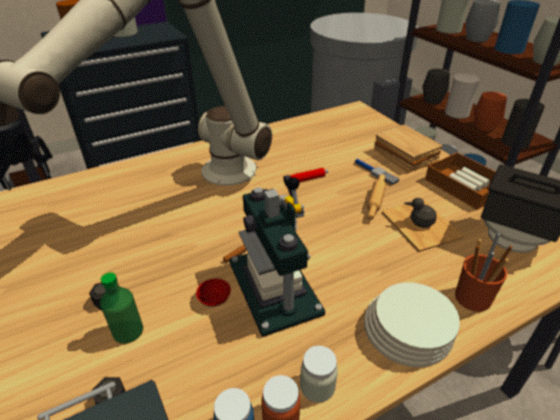

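View pics/m0.png

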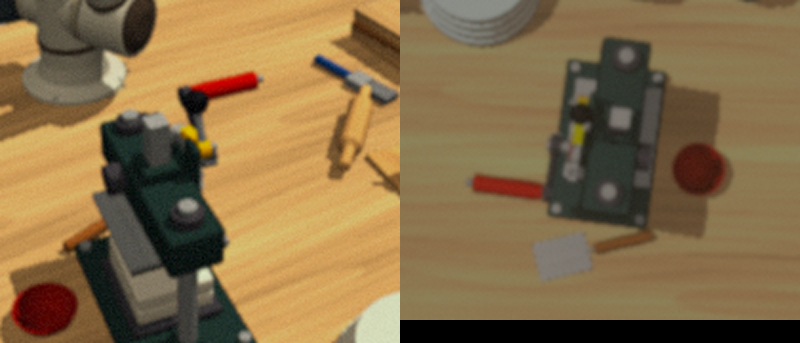

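```bash
cat >> h.py <<'E'
from scipy.optimize import least_squares
def model(v):  # X,Y of shaft, yaw, a (crank angle short of upright)
    X,Y,w,a=v[:4];l={"crank_shaft":(0,0,208),"pawl_pin":(55,0,266),"lever_ball":(55-22.6,0,319.4),
      "crank_grip":(-85*np.sin(a),93,208+85*np.cos(a))}
    c,s=np.cos(w),np.sin(w)
    return {k:np.array([X+c*x-s*y,Y+s*x+c*y,z]) for k,(x,y,z) in l.items()}
def fit(obs,v0=(558,-70,-.13,1.0)):  # obs: (pic,name,px)
    f=lambda v:np.concatenate([proj(p,model(v)[n])-u for p,n,u in obs]+[[(v[2]+.13)*10]])
    r=least_squares(f,v0,loss="soft_l1",f_scale=1.5);return r.x,f(r.x)
def go(T,q):  # tool-frame shift and rotvec from the current measured pose to T,q(Rotation)
    s=arm.read_state();r=R.from_quat(s["ee_rot"]);return r.inv().apply(np.array(T)-s["position"]).round(1),(r.inv()*q).as_rotvec().round(3)
def wpic():
    s=arm.read_state();p=imaging.get_image("wrist");T=np.eye(4);T[:3,:3]=R.from_quat(s["ee_rot"]).as_matrix();T[:3,3]=s["position"]
    p["extrinsics"]=np.linalg.inv(T@np.array(p["T_tool_cam"]));return p
E
python3 - <<'E'
from h import *
obs=[]
for n in("scene","top"):
    p=imaging.get_image(n)
    for q in("crank_shaft","pawl_pin","lever_ball","crank_grip"):
        r=models.tip_of(p,q)
        if r: obs.append((p,q,np.array(r[0]["pixel"])))
v,f=fit(obs);print(v.round(3),f.round(1));m=model(v);print({k:x.round(1) for k,x in m.items()})
a=atz(obs[-1][0],(313,137.5),257);b=atz(obs[-1][0],(304,205),257);print(a,b,np.arctan2(*(a-b)[[1,0]]))
s=arm.read_state();r=R.from_quat(s["ee_rot"]);print(r.as_matrix().round(2),s["position"],s["contact_force"],s["clock"])
print(np.array(imaging.get_image("wrist")["T_tool_cam"]).round(2))
q=R.from_matrix(np.array([[0,1,0],[1,0,0],[0,0,-1]]).T)
E
```

```text
[ 5.60782e+02 -6.93410e+01 -9.10000e-02  9.99000e-01] [ 0.  -0.7  0.7 -0.1 -2.   1.4  0.7  1.1 -1.5 -0.6 -0.4  5.8  1.7 -0.4
  0.4]
{'crank_shaft': array([560.8, -69.3, 208. ]), 'pawl_pin': array([615.6, -74.3, 266. ]), 'lever_ball': array([593. , -72.3, 319.4]), 'crank_grip': array([498.1,  29.8, 254. ])}
[ 683.13451696 -132.89633973  257.        ] [ 496.28054342 -111.82183612  257.        ] -0.11231133332918371
[[-0.97 -0.26  0.  ]
 [-0.26  0.97  0.  ]
 [-0.   -0.   -1.  ]] [ 159.96141959 -604.15619188  231.315235  ] [-0.73770941 -0.93271428  0.16158108] 1.7
[[ 0.0000e+00 -9.6000e-01 -2.9000e-01  7.4920e+01]
 [ 1.0000e+00  0.0000e+00  0.0000e+00  2.0000e-02]
 [-0.0000e+00 -2.9000e-01  9.6000e-01 -1.4163e+02]
 [ 0.0000e+00  0.0000e+00  0.0000e+00  1.0000e+00]]
```

```bash
cat >> h.py <<'E'
def tooldown(w): # tool y = press -x, z down
    c,s=np.cos(w),np.sin(w);y=np.array([-c,-s,0]);z=np.array([0,0,-1.]);return R.from_matrix(np.c_[np.cross(y,z),y,z])
def loc(v,x,y,z): c,s=np.cos(v[2]),np.sin(v[2]);return np.array([v[0]+c*x-s*y,v[1]+s*x+c*y,z])
E
python3 - <<'E'
from h import *
v=[560.8,-69.3,-.1];print(go(loc(v,-30,0,420),tooldown(-.1)))
E
```

```text
(array([-496.3,  425. , -188.7]), array([-0.   , -0.   , -1.212]))
```

Request:
{"fn": "arm_command", "kwargs": {
  "rows": [
    {"grip":1,"linear":[0,0,-60],"rot":[0,0,0]},
    {"grip":1,"linear":[0,0,-120],"rot":[0,0,0]},
    {"grip":1,"linear":[-20,17,-180],"rot":[0,0,-0.15]},
    {"grip":0,"linear":[-60,51,-188],"rot":[0,0,-0.3]},
    {"grip":0,"linear":[-105,90,-188],"rot":[0,0,-0.45]},
    {"grip":0,"linear":[-150,128,-188],"rot":[0,0,-0.6]},
    {"grip":0,"linear":[-195,167,-188],"rot":[0,0,-0.75]},
    {"grip":0,"linear":[-240,205,-188],"rot":[0,0,-0.9]},
    {"grip":0,"linear":[-285,244,-188],"rot":[0,0,-1.05]},
    {"grip":0,"linear":[-330,282,-188],"rot":[0,0,-1.21]}
  ]
}}

```text
clock: 3.0
position: [407.4, -245.3, 419.7]
ee_rot: [-0.672, 0.74, -0.0, 0.0]
contact_force: [0.6, 0.3, 0.8]
gripper_width: -0.1
grasp_force: 0.0
```

```bash
python3 - <<'E'
from h import *
v=[560.8,-69.3,-.1];s=arm.read_state();print(s["position"],s["contact_force"],s["gripper_width"],go(loc(v,-30,0,420),tooldown(-.1)))
E
```

```text
[ 407.42017871 -245.30498108  419.74285196] [0.55325254 0.28231734 0.82184935] -0.09351454357129993 (array([-190.1, -105.7,   -0.2]), array([-0.001, -0.   ,  0.003]))
```

Request:
{"fn": "arm_command", "kwargs": {
  "rows": [
    {"grip":0,"linear":[-48,-26,0],"rot":[0,0,0]},
    {"grip":0,"linear":[-96,-53,0],"rot":[0,0,0]},
    {"grip":0,"linear":[-144,-80,0],"rot":[0,0,0]},
    {"grip":0,"linear":[-190,-106,0],"rot":[0,0,0]},
    {"grip":0,"linear":[-190,-106,0],"rot":[0,0,0]}
  ]
}}

```text
clock: 3.62
position: [533.1, -66.2, 417.9]
ee_rot: [-0.672, 0.741, 0.001, -0.001]
contact_force: [-0.3, -0.4, 0.0]
gripper_width: 0.2
grasp_force: 0.0
```

```bash
python3 - <<'E'
from h import *
obs=[];W=wpic();save(W,"w0")
for p in(imaging.get_image("scene"),imaging.get_image("top"),W):
    for q in("crank_shaft","pawl_pin","lever_ball","crank_grip"):
        r=models.tip_of(p,q)
        if r: obs.append((p,q,np.array(r[0]["pixel"]))); print(q,obs[-1][2].round(),round(r[0]["score"],2))
v,f=fit(obs);print(v.round(3),f.round(1));m=model(v);print({k:(x.round(1),proj(W,x).round()) for k,x in m.items()})
print(arm.read_state()["position"])
E
```

```text
crank_shaft [285. 214.] 0.72
pawl_pin [295. 209.] 0.96
lever_ball [292. 186.] 0.48
crank_grip [307. 175.] 0.71
crank_shaft [288. 182.] 0.81
crank_grip [250. 206.] 0.7
crank_shaft [259. 185.] 0.64
pawl_pin [199. 195.] 0.64
lever_ball [209. 211.] 0.86
crank_grip [318. 274.] 0.72
[ 5.60054e+02 -6.68890e+01 -1.21000e-01  1.01000e+00] [ 1.9 -0.4  0.9 -1.1  1.  -3.   2.8  0.3  0.2  1.6  0.6 -3.  -0.5 -1.8
 -0.2 -0.3  0.3 -0.1  0.7 -0.4  0.1]
{'crank_shaft': (array([560.1, -66.9, 208. ]), array([258., 184.])), 'pawl_pin': (array([614.7, -73.5, 266. ]), array([199., 195.])), 'lever_ball': (array([592.2, -70.8, 319.4]), array([210., 211.])), 'crank_grip': (array([499.8,  34.1, 253.2]), array([319., 274.]))}
[531.55193145 -68.98337611 419.3249437 ]
```

View pics/w0.png

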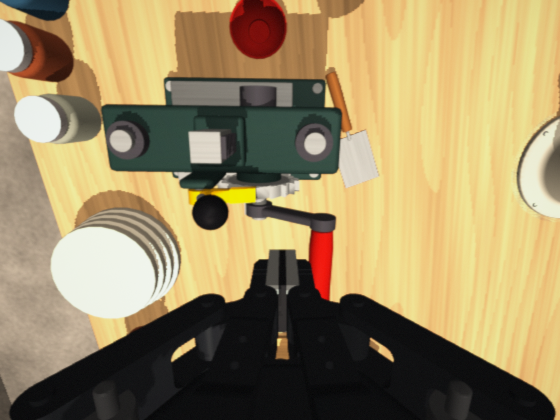

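```bash
python3 - <<'E'
from h import *
v=[560.1,-66.9,-.12];print(go(loc(v,-25,0,308),tooldown(-.12)),go(loc(v,36,0,308),tooldown(-.12)))
E
```

```text
(array([ -5.4,  -3.2, 111.3]), array([-0.   ,  0.   ,  0.018])) (array([ -4.3, -64.2, 111.3]), array([-0.   ,  0.   ,  0.018]))
```

Request:
{"fn": "arm_command", "kwargs": {
  "rows": [
    {"grip":0,"linear":[-5,-3,50],"rot":[0,0,0.02]},
    {"grip":0,"linear":[-5,-3,90],"rot":[0,0,0.02]},
    {"grip":0,"linear":[-5,-3,111],"rot":[0,0,0.02]},
    {"grip":0,"linear":[-5,-10,111],"rot":[0,0,0.02]},
    {"grip":0,"linear":[-5,-18,111],"rot":[0,0,0.02]},
    {"grip":0,"linear":[-5,-25,111],"rot":[0,0,0.02]},
    {"grip":0,"linear":[-5,-31,111],"rot":[0,0,0.02]},
    {"grip":0,"linear":[-5,-37,111],"rot":[0,0,0.02]},
    {"grip":0,"linear":[-5,-43,111],"rot":[0,0,0.02]},
    {"grip":0,"linear":[-5,-49,111],"rot":[0,0,0.02]}
  ]
}}

```text
clock: 5.62
position: [581.3, -68.9, 308.3]
ee_rot: [-0.663, 0.749, -0.0, 0.0]
contact_force: [-0.8, -0.3, 0.4]
gripper_width: 0.4
grasp_force: 0.1
```

Request:
{"fn": "arm_command", "kwargs": {
  "rows": [
    {"grip":0,"linear":[0,-5,0],"rot":[0,0,0]},
    {"grip":0,"linear":[0,-10,0],"rot":[0,0,0]},
    {"grip":0,"linear":[0,-15,0],"rot":[0,0,0]},
    {"grip":0,"linear":[0,-15,0],"rot":[0,0,0]},
    {"grip":0,"linear":[0,-15,0],"rot":[0,0,0]}
  ]
}}

```text
clock: 6.25
position: [595.7, -70.7, 308.3]
ee_rot: [-0.663, 0.749, 0.0, -0.0]
contact_force: [-0.0, 0.1, -1.4]
gripper_width: -0.1
grasp_force: 0.0
```

```bash
python3 - <<'E'
from h import *
W=wpic();T=imaging.get_image("scene")
print(models.tip_of(W,"lever_ball")[:1],models.tip_of(T,"lever_ball")[:1],proj(W,loc([560.1,-66.9,-.12],80,0,318)),proj(T,loc([560.1,-66.9,-.12],80,0,318)))
v=[560.1,-66.9,-.12]
print(arm.read_state()["position"],loc(v,36,0,308))
E
```

```text
[{'pixel': [190.8, 277.8], 'score': 0.71}] [{'pixel': [298.6, 194.6], 'score': 0.44}] [190.0980884 274.9711001] [301.10511334 195.09623263]
[595.62509937 -70.71374993 308.45492395] [595.84111089 -71.20963946 308.        ]
```

```bash
python3 - <<'E'
from h import *
v=[560.1,-66.9,-.12];print(go(loc(v,-72,118,330),tooldown(-.12)))
E
```

```text
(array([-117.3,  108. ,  -21.6]), array([-0.   ,  0.   , -0.002]))
```

Request:
{"fn": "arm_command", "kwargs": {
  "rows": [
    {"grip":0,"linear":[0,30,-15],"rot":[0,0,0]},
    {"grip":0.3,"linear":[-25,75,-22],"rot":[0,0,0]},
    {"grip":1,"linear":[-70,108,-22],"rot":[0,0,0]},
    {"grip":1,"linear":[-117,108,-22],"rot":[0,0,0]},
    {"grip":1,"linear":[-117,108,-22],"rot":[0,0,0]},
    {"grip":1,"linear":[-117,108,-22],"rot":[0,0,0]}
  ]
}}

```text
clock: 7.2
position: [502.7, 58.5, 330.4]
ee_rot: [-0.663, 0.749, -0.0, -0.0]
contact_force: [-0.3, -1.1, -0.0]
gripper_width: 85.1
grasp_force: 0.0
```

```bash
python3 - <<'E'
from h import *
obs=[];W=wpic();save(W,"w1")
for p in(imaging.get_image("scene"),imaging.get_image("top"),W):
    for q in("crank_shaft","pawl_pin","crank_grip"):
        r=models.tip_of(p,q)
        if r: obs.append((p,q,np.array(r[0]["pixel"]))); print(q,obs[-1][2].round(),round(r[0]["score"],2))
v,f=fit(obs);print(v.round(3),f.round(1));m=model(v);print({k:(x.round(1),proj(W,x).round()) for k,x in m.items()})
v=[560.1,-66.9,-.12]
print(arm.read_state()["position"],go(loc(v,-72,118,232),tooldown(-.12)))
E
```

```text
crank_shaft [287. 213.] 0.97
pawl_pin [295. 208.] 0.96
crank_grip [309. 172.] 0.88
crank_shaft [286. 184.] 0.83
pawl_pin [292. 160.] 0.7
crank_grip [250. 208.] 0.52
crank_shaft [189.  60.] 0.6
pawl_pin [76. 47.] 0.97
crank_grip [281. 186.] 0.79
[ 5.5904e+02 -6.6119e+01 -8.5000e-02  9.1700e-01] [ 0.3  0.3  2.3 -0.5  0.1  0.9  1.5 -0.5 -2.4  0.9  1.5 -5.2  2.7  0.
 -1.  -0.3  0.4  0.1  0.5]
{'crank_shaft': (array([559. , -66.1, 208. ]), array([192.,  60.])), 'pawl_pin': (array([613.8, -70.8, 266. ]), array([75., 47.])), 'lever_ball': (array([591.3, -68.9, 319.4]), array([47., 18.])), 'crank_grip': (array([499.6,  32.2, 259.7]), array([281., 186.]))}
[502.80315472  58.4112002  330.30894968] (array([-0.5,  0.1, 98.3]), array([ 0.   , -0.   , -0.002]))
```

View pics/w1.png

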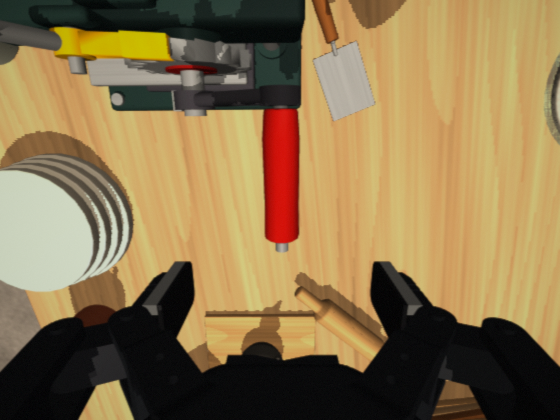

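```bash
python3 - <<'E'
from h import *
v=[560.1,-66.9,-.12];W=wpic();print(W["fx"])
for z in(248,253,259):
    for y in (45,118,141): print(z,y,proj(W,loc(v,-72,y,z)).round(1))
im=cv2.cvtColor(W["frame"],cv2.COLOR_RGB2HSV);m=((im[...,0]<8)|(im[...,0]>172))&(im[...,1]>180)&(im[...,2]>80)
for r in(120,160,200,230): c=np.where(m[r,240:320])[0]+240;print(r,c.min(),c.max())
c=np.where(m[:,281])[0];print(c.min(),c.max())
E
```

```text
303.46433089805066
248 45 [281.3 118.8]
248 118 [281.5 216.7]
248 141 [281.5 243.9]
253 45 [281.3 118.9]
253 118 [281.5 218.8]
253 141 [281.5 246.5]
259 45 [281.3 119. ]
259 118 [281.5 221.4]
259 141 [281.5 249.7]
120 264 297
160 264 298
200 265 297
230 266 298
109 242
```

Request:
{"fn": "arm_command", "kwargs": {
  "rows": [
    {"grip":1,"linear":[10,0,40],"rot":[0,0,0]},
    {"grip":1,"linear":[10,0,75],"rot":[0,0,0]},
    {"grip":1,"linear":[10,0,98],"rot":[0,0,0]},
    {"grip":1,"linear":[10,0,98],"rot":[0,0,0]}
  ]
}}

```text
clock: 8.35
position: [500.6, 48.3, 230.7]
ee_rot: [-0.663, 0.749, 0.001, -0.002]
contact_force: [-0.4, 0.4, 0.7]
gripper_width: 85.7
grasp_force: 0.0
```

Request:
{"fn": "arm_command", "kwargs": {
  "rows": [
    {"grip":0.5,"linear":[0,0,0],"rot":[0,0,0]},
    {"grip":0.4,"linear":[0,0,0],"rot":[0,0,0]},
    {"grip":0.3,"linear":[0,0,0],"rot":[0,0,0]},
    {"grip":0.1,"linear":[0,0,0],"rot":[0,0,0]},
    {"grip":0,"linear":[0,0,0],"rot":[0,0,0]},
    {"grip":0,"linear":[0,0,0],"rot":[0,0,0]}
  ]
}}

```text
clock: 9.1
position: [502.1, 48.8, 233.0]
ee_rot: [-0.663, 0.749, -0.0, 0.001]
contact_force: [0.8, 0.6, 3.9]
gripper_width: 24.4
grasp_force: 58.7
```

Request:
{"fn": "arm_command", "kwargs": {
  "rows": [
    {"grip":0,"linear":[0,1.5,2.4],"rot":[0,0,0]},
    {"grip":0,"linear":[0,2.8,4.8],"rot":[0,0,0]},
    {"grip":0,"linear":[0,3.9,7.0],"rot":[0,0,0]},
    {"grip":0,"linear":[0,4.9,9.1],"rot":[0,0,0]},
    {"grip":0,"linear":[0,5.9,11.2],"rot":[0,0,0]},
    {"grip":0,"linear":[0,5.9,11.2],"rot":[0,0,0]}
  ]
}}

```text
clock: 9.85
position: [497.0, 49.4, 223.2]
ee_rot: [-0.663, 0.749, -0.001, 0.002]
contact_force: [-0.3, 1.3, 9.5]
gripper_width: 24.3
grasp_force: 59.4
```

```bash
python3 - <<'E'
from h import *
W=wpic();T=imaging.get_image("scene");v=[560.1,-66.9,-.12]
for p,n in((W,"W"),(T,"S")):
    r=models.tip_of(p,"lever_ball");print(n,r[:1])
    for t in(.45,.58,.77): print(t,proj(p,loc(v,55+58*np.sin(t),0,266+58*np.cos(t))).round(1))
s=arm.read_state();print(s["position"],s["contact_force"],s["grasp_force"])
a=cv2.resize(T["frame"][150:270,230:350],(480,480),interpolation=2);cv2.imwrite("pics/s2.png",a[:,:,::-1])
E
```

```text
W []
0.45 [-1066.   -181.6]
0.58 [-993.4 -154.4]
0.77 [-865.7 -115.3]
S [{'pixel': [302.7, 204.5], 'score': 0.42}]
0.45 [301.2 195.1]
0.58 [302.3 198.1]
0.77 [303.9 202.9]
[496.97214463  49.45622241 223.24366618] [-0.55074393 -0.33156304  9.32346961] 59.360992312431335
```

View pics/s2.png

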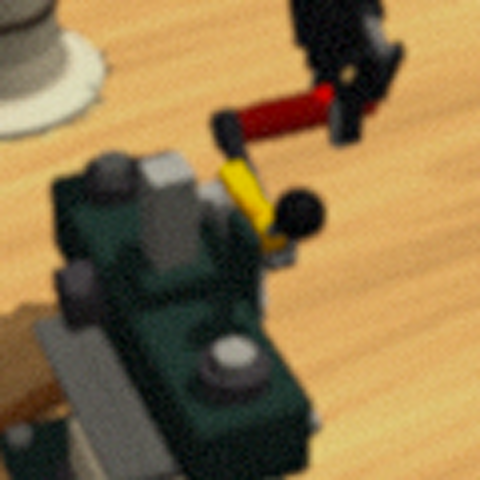

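```bash
cat >> h.py <<'E'
def rows(a0,al): return [(round(85*(np.sin(a)-np.sin(a0)),1),round(-85*(np.cos(a)-np.cos(a0)),1)) for a in al]
def tr(a):
    s=arm.read_state();F=np.array(s["contact_force"]);c,d=np.cos(-.12),np.sin(-.12);fx=c*F[0]+d*F[1]
    v=[560.1,-66.9,-.12];D=s["position"]-loc(v,0,0,0)
    return "T %.1f N %.1f lx %.1f z %.1f w %.1f g %.0f"%(fx*np.cos(a)+F[2]*np.sin(a),-fx*np.sin(a)+F[2]*np.cos(a),c*D[0]+d*D[1],s["position"][2],s["gripper_width"],s["grasp_force"])
E
python3 -c "
from h import *
print(tr(1.16));print(rows(1.16,[1.11,1.03,.94,.84,.74,.64,.56,.5,.46,.46]))"
```

```text
T 8.3 N 4.2 lx -76.6 z 223.2 w 24.8 g 59
[(np.float64(-1.8), np.float64(-3.9)), (np.float64(-5.1), np.float64(-9.8)), (np.float64(-9.3), np.float64(-16.2)), (np.float64(-14.6), np.float64(-22.8)), (np.float64(-20.6), np.float64(-28.8)), (np.float64(-27.2), np.float64(-34.2)), (np.float64(-32.8), np.float64(-38.1)), (np.float64(-37.2), np.float64(-40.7)), (np.float64(-40.2), np.float64(-42.2)), (np.float64(-40.2), np.float64(-42.2))]
```

Request:
{"fn": "arm_command", "kwargs": {
  "rows": [
    {"grip":0,"linear":[0,-1.8,-3.9],"rot":[0,0,0]},
    {"grip":0,"linear":[0,-5.1,-9.8],"rot":[0,0,0]},
    {"grip":0,"linear":[0,-9.3,-16.2],"rot":[0,0,0]},
    {"grip":0,"linear":[0,-14.6,-22.8],"rot":[0,0,0]},
    {"grip":0,"linear":[0,-20.6,-28.8],"rot":[0,0,0]},
    {"grip":0,"linear":[0,-27.2,-34.2],"rot":[0,0,0]},
    {"grip":0,"linear":[0,-32.8,-38.1],"rot":[0,0,0]},
    {"grip":0,"linear":[0,-37.2,-40.7],"rot":[0,0,0]},
    {"grip":0,"linear":[0,-40.2,-42.2],"rot":[0,0,0]},
    {"grip":0,"linear":[0,-40.2,-42.2],"rot":[0,0,0]}
  ]
}}

```text
clock: 11.3
position: [538.7, 44.7, 264.3]
ee_rot: [-0.663, 0.749, -0.002, 0.003]
contact_force: [7.5, -2.0, 1.2]
gripper_width: 24.3
grasp_force: 59.0
```

```bash
python3 -c "
from h import *
print(tr(.46));print(rows(.46,[.42,.34,.24,.14,.04,-.06,-.14,-.2,-.24,-.24]))"
```

```text
T 7.4 N -2.4 lx -34.6 z 264.3 w 24.3 g 59
[(np.float64(-3.1), np.float64(-1.4)), (np.float64(-9.4), np.float64(-4.0)), (np.float64(-17.5), np.float64(-6.4)), (np.float64(-25.9), np.float64(-8.0)), (np.float64(-34.3), np.float64(-8.8)), (np.float64(-42.8), np.float64(-8.7)), (np.float64(-49.6), np.float64(-8.0)), (np.float64(-54.6), np.float64(-7.1)), (np.float64(-57.9), np.float64(-6.4)), (np.float64(-57.9), np.float64(-6.4))]
```

Request:
{"fn": "arm_command", "kwargs": {
  "rows": [
    {"grip":0,"linear":[0,-3.1,-1.4],"rot":[0,0,0]},
    {"grip":0,"linear":[0,-9.4,-4.0],"rot":[0,0,0]},
    {"grip":0,"linear":[0,-17.5,-6.4],"rot":[0,0,0]},
    {"grip":0,"linear":[0,-25.9,-8.0],"rot":[0,0,0]},
    {"grip":0,"linear":[0,-34.3,-8.8],"rot":[0,0,0]},
    {"grip":0,"linear":[0,-42.8,-8.7],"rot":[0,0,0]},
    {"grip":0,"linear":[0,-49.6,-8.0],"rot":[0,0,0]},
    {"grip":0,"linear":[0,-54.6,-7.1],"rot":[0,0,0]},
    {"grip":0,"linear":[0,-57.9,-6.4],"rot":[0,0,0]},
    {"grip":0,"linear":[0,-57.9,-6.4],"rot":[0,0,0]}
  ]
}}

```text
clock: 12.55
position: [595.6, 38.3, 268.5]
ee_rot: [-0.663, 0.749, -0.001, 0.002]
contact_force: [9.4, 0.7, -2.9]
gripper_width: 24.2
grasp_force: 58.9
```

```bash
python3 -c "
from h import *
print(tr(-.24));print(rows(-.24,[-.27,-.32,-.37,-.42,-.46,-.49,-.52,-.52]))
p=imaging.get_image('scene');a=cv2.resize(p['frame'][170:320,220:340],(600,750),interpolation=2)[:600];cv2.imwrite('pics/s3.png',a[:,:,::-1])"
```

```text
T 9.7 N -0.6 lx 22.7 z 268.5 w 24.2 g 59
[(np.float64(-2.5), np.float64(0.6)), (np.float64(-6.5), np.float64(1.9)), (np.float64(-10.5), np.float64(3.3)), (np.float64(-14.5), np.float64(5.0)), (np.float64(-17.5), np.float64(6.4)), (np.float64(-19.8), np.float64(7.6)), (np.float64(-22.0), np.float64(8.8)), (np.float64(-22.0), np.float64(8.8))]
```

View pics/s3.png

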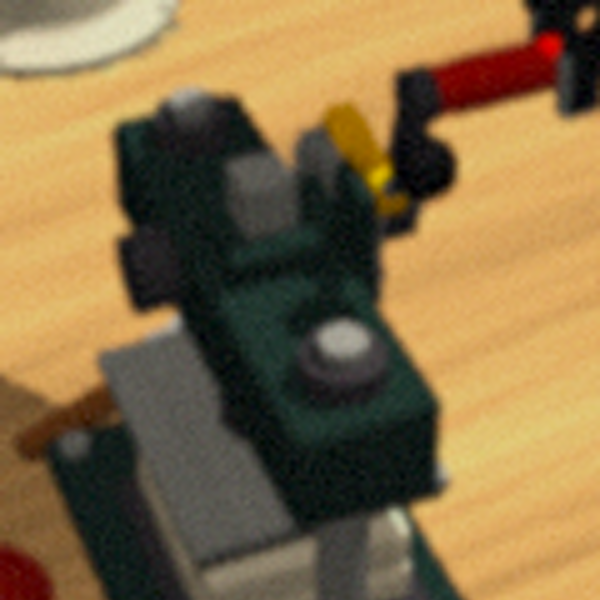

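Request:
{"fn": "arm_command", "kwargs": {
  "rows": [
    {"grip":0,"linear":[0,-2.5,0.6],"rot":[0,0,0]},
    {"grip":0,"linear":[0,-6.5,1.9],"rot":[0,0,0]},
    {"grip":0,"linear":[0,-10.5,3.3],"rot":[0,0,0]},
    {"grip":0,"linear":[0,-14.5,5.0],"rot":[0,0,0]},
    {"grip":0,"linear":[0,-17.5,6.4],"rot":[0,0,0]},
    {"grip":0,"linear":[0,-19.8,7.6],"rot":[0,0,0]},
    {"grip":0,"linear":[0,-22.0,8.8],"rot":[0,0,0]},
    {"grip":0,"linear":[0,-22.0,8.8],"rot":[0,0,0]}
  ]
}}

```text
clock: 13.6
position: [617.0, 35.9, 259.0]
ee_rot: [-0.663, 0.749, -0.0, 0.002]
contact_force: [9.1, 0.8, -4.5]
gripper_width: 24.3
grasp_force: 59.0
```

```bash
python3 -c "
from h import *
print(tr(-.52))
for a0 in np.arange(-.52,-1.6,-.08): print(round(a0,2),[tuple(map(float,x)) for x in rows(a0,[a0-.02,a0-.04,a0-.06,a0-.08])])"
```

```text
T 10.0 N 0.5 lx 44.1 z 259.0 w 24.3 g 59
-0.52 [(-1.5, 0.9), (-2.9, 1.7), (-4.3, 2.7), (-5.8, 3.6)]
-0.6 [(-1.4, 1.0), (-2.8, 2.0), (-4.1, 3.0), (-5.5, 4.1)]
-0.68 [(-1.3, 1.1), (-2.6, 2.2), (-3.9, 3.3), (-5.1, 4.5)]
-0.76 [(-1.2, 1.2), (-2.4, 2.4), (-3.6, 3.6), (-4.7, 4.9)]
-0.84 [(-1.1, 1.3), (-2.2, 2.6), (-3.3, 3.9), (-4.3, 5.2)]
-0.92 [(-1.0, 1.4), (-2.0, 2.7), (-3.0, 4.1), (-3.9, 5.6)]
-1.0 [(-0.9, 1.4), (-1.8, 2.9), (-2.6, 4.4), (-3.4, 5.9)]
-1.08 [(-0.8, 1.5), (-1.5, 3.0), (-2.3, 4.6), (-3.0, 6.1)]
-1.16 [(-0.7, 1.6), (-1.3, 3.1), (-1.9, 4.7), (-2.5, 6.3)]
-1.24 [(-0.5, 1.6), (-1.0, 3.2), (-1.5, 4.9), (-1.9, 6.5)]
-1.32 [(-0.4, 1.7), (-0.8, 3.3), (-1.1, 5.0), (-1.4, 6.6)]
-1.4 [(-0.3, 1.7), (-0.5, 3.4), (-0.7, 5.0), (-0.9, 6.7)]
-1.48 [(-0.1, 1.7), (-0.2, 3.4), (-0.3, 5.1), (-0.3, 6.8)]
-1.56 [(-0.0, 1.7), (0.0, 3.4), (0.1, 5.1), (0.2, 6.8)]
```

Request:
{"fn": "arm_command", "kwargs": {
  "rows": [
    {"grip":0,"linear":[0,-1.5,0.9],"rot":[0,0,0]},
    {"grip":0,"linear":[0,-2.9,1.7],"rot":[0,0,0]},
    {"grip":0,"linear":[0,-4.3,2.7],"rot":[0,0,0]},
    {"grip":0,"linear":[0,-5.8,3.6],"rot":[0,0,0]},
    {"grip":0,"linear":[0,-5.8,3.6],"rot":[0,0,0]}
  ]
}}

```text
clock: 14.22
position: [622.5, 35.3, 255.2]
ee_rot: [-0.663, 0.749, 0.0, 0.002]
contact_force: [8.2, 1.0, -3.7]
gripper_width: 24.2
grasp_force: 59.0
```

Request:
{"fn": "arm_command", "kwargs": {
  "rows": [
    {"grip":0,"linear":[0,-1.4,1.0],"rot":[0,0,0]},
    {"grip":0,"linear":[0,-2.8,2.0],"rot":[0,0,0]},
    {"grip":0,"linear":[0,-4.1,3.0],"rot":[0,0,0]},
    {"grip":0,"linear":[0,-5.5,4.1],"rot":[0,0,0]},
    {"grip":0,"linear":[0,-5.5,4.1],"rot":[0,0,0]}
  ]
}}

```text
clock: 14.85
position: [627.9, 34.7, 251.0]
ee_rot: [-0.663, 0.749, 0.0, 0.002]
contact_force: [7.8, 1.8, -4.5]
gripper_width: 24.1
grasp_force: 59.0
```

Request:
{"fn": "arm_command", "kwargs": {
  "rows": [
    {"grip":0,"linear":[0,-1.3,1.1],"rot":[0,0,0]},
    {"grip":0,"linear":[0,-2.6,2.2],"rot":[0,0,0]},
    {"grip":0,"linear":[0,-3.9,3.3],"rot":[0,0,0]},
    {"grip":0,"linear":[0,-5.1,4.5],"rot":[0,0,0]},
    {"grip":0,"linear":[0,-5.1,4.5],"rot":[0,0,0]}
  ]
}}

```text
clock: 15.48
position: [632.8, 34.1, 246.3]
ee_rot: [-0.663, 0.749, 0.0, 0.001]
contact_force: [7.6, 2.0, -4.9]
gripper_width: 24.5
grasp_force: 59.1
```

Request:
{"fn": "arm_command", "kwargs": {
  "rows": [
    {"grip":0,"linear":[0,-1.2,1.2],"rot":[0,0,0]},
    {"grip":0,"linear":[0,-2.4,2.4],"rot":[0,0,0]},
    {"grip":0,"linear":[0,-3.6,3.6],"rot":[0,0,0]},
    {"grip":0,"linear":[0,-4.7,4.9],"rot":[0,0,0]},
    {"grip":0,"linear":[0,-4.7,4.9],"rot":[0,0,0]}
  ]
}}

```text
clock: 16.1
position: [637.4, 33.6, 241.1]
ee_rot: [-0.663, 0.749, 0.0, 0.001]
contact_force: [7.6, 2.1, -5.8]
gripper_width: 24.4
grasp_force: 59.1
```

Request:
{"fn": "arm_command", "kwargs": {
  "rows": [
    {"grip":0,"linear":[0,-1.1,1.3],"rot":[0,0,0]},
    {"grip":0,"linear":[0,-2.2,2.6],"rot":[0,0,0]},
    {"grip":0,"linear":[0,-3.3,3.9],"rot":[0,0,0]},
    {"grip":0,"linear":[0,-4.3,5.2],"rot":[0,0,0]},
    {"grip":0,"linear":[0,-4.3,5.2],"rot":[0,0,0]}
  ]
}}

```text
clock: 16.73
position: [641.5, 33.1, 235.7]
ee_rot: [-0.663, 0.749, 0.001, 0.001]
contact_force: [8.3, 2.5, -6.9]
gripper_width: 24.5
grasp_force: 59.1
```

Request:
{"fn": "arm_command", "kwargs": {
  "rows": [
    {"grip":0,"linear":[0,-1.0,1.4],"rot":[0,0,0]},
    {"grip":0,"linear":[0,-2.0,2.7],"rot":[0,0,0]},
    {"grip":0,"linear":[0,-3.0,4.1],"rot":[0,0,0]},
    {"grip":0,"linear":[0,-3.9,5.6],"rot":[0,0,0]},
    {"grip":0,"linear":[0,-3.9,5.6],"rot":[0,0,0]}
  ]
}}

```text
clock: 17.35
position: [645.2, 32.7, 229.9]
ee_rot: [-0.663, 0.749, 0.001, 0.001]
contact_force: [7.9, 2.5, -6.3]
gripper_width: 24.3
grasp_force: 59.1
```

Request:
{"fn": "arm_command", "kwargs": {
  "rows": [
    {"grip":0,"linear":[0,-0.9,1.4],"rot":[0,0,0]},
    {"grip":0,"linear":[0,-1.8,2.9],"rot":[0,0,0]},
    {"grip":0,"linear":[0,-2.6,4.4],"rot":[0,0,0]},
    {"grip":0,"linear":[0,-3.4,5.9],"rot":[0,0,0]},
    {"grip":0,"linear":[0,-3.4,5.9],"rot":[0,0,0]}
  ]
}}

```text
clock: 17.98
position: [648.5, 32.4, 223.8]
ee_rot: [-0.663, 0.749, 0.001, 0.001]
contact_force: [7.1, 2.7, -7.4]
gripper_width: 24.7
grasp_force: 59.1
```

Request:
{"fn": "arm_command", "kwargs": {
  "rows": [
    {"grip":0,"linear":[0,-0.8,1.5],"rot":[0,0,0]},
    {"grip":0,"linear":[0,-1.5,3.0],"rot":[0,0,0]},
    {"grip":0,"linear":[0,-2.3,4.6],"rot":[0,0,0]},
    {"grip":0,"linear":[0,-3.0,6.1],"rot":[0,0,0]},
    {"grip":0,"linear":[0,-3.0,6.1],"rot":[0,0,0]}
  ]
}}

```text
clock: 18.6
position: [651.2, 32.1, 217.4]
ee_rot: [-0.663, 0.749, 0.001, 0.001]
contact_force: [7.4, 2.6, -8.0]
gripper_width: 24.2
grasp_force: 59.1
```

Request:
{"fn": "arm_command", "kwargs": {
  "rows": [
    {"grip":0,"linear":[0,-0.7,1.6],"rot":[0,0,0]},
    {"grip":0,"linear":[0,-1.3,3.1],"rot":[0,0,0]},
    {"grip":0,"linear":[0,-1.9,4.7],"rot":[0,0,0]},
    {"grip":0,"linear":[0,-2.5,6.3],"rot":[0,0,0]},
    {"grip":0,"linear":[0,-2.5,6.3],"rot":[0,0,0]}
  ]
}}

```text
clock: 19.23
position: [653.4, 31.8, 210.9]
ee_rot: [-0.663, 0.749, 0.001, 0.001]
contact_force: [7.5, 2.7, -8.5]
gripper_width: 24.3
grasp_force: 59.1
```

Request:
{"fn": "arm_command", "kwargs": {
  "rows": [
    {"grip":0,"linear":[0,-0.5,1.6],"rot":[0,0,0]},
    {"grip":0,"linear":[0,-1.0,3.2],"rot":[0,0,0]},
    {"grip":0,"linear":[0,-1.5,4.9],"rot":[0,0,0]},
    {"grip":0,"linear":[0,-1.9,6.5],"rot":[0,0,0]},
    {"grip":0,"linear":[0,-1.9,6.5],"rot":[0,0,0]}
  ]
}}

```text
clock: 19.85
position: [655.1, 31.6, 204.2]
ee_rot: [-0.663, 0.749, 0.002, 0.0]
contact_force: [7.0, 3.2, -8.1]
gripper_width: 24.4
grasp_force: 59.2
```

Request:
{"fn": "arm_command", "kwargs": {
  "rows": [
    {"grip":0,"linear":[0,-0.4,1.7],"rot":[0,0,0]},
    {"grip":0,"linear":[0,-0.8,3.3],"rot":[0,0,0]},
    {"grip":0,"linear":[0,-1.1,5.0],"rot":[0,0,0]},
    {"grip":0,"linear":[0,-1.4,6.6],"rot":[0,0,0]},
    {"grip":0,"linear":[0,-1.4,6.6],"rot":[0,0,0]}
  ]
}}

```text
clock: 20.48
position: [656.1, 31.4, 199.1]
ee_rot: [-0.663, 0.749, 0.001, 0.0]
contact_force: [3.5, 2.1, -4.0]
gripper_width: 24.4
grasp_force: 59.4
```

Request:
{"fn": "arm_command", "kwargs": {
  "rows": [
    {"grip":0,"linear":[0,-0.2,1.0],"rot":[0,0,0]},
    {"grip":0,"linear":[0,-0.4,2.0],"rot":[0,0,0]},
    {"grip":0,"linear":[0,-0.4,2.0],"rot":[0,0,0]}
  ]
}}

```text
clock: 20.85
position: [656.4, 31.4, 198.0]
ee_rot: [-0.663, 0.749, 0.001, 0.0]
contact_force: [1.7, 4.1, -1.2]
gripper_width: 24.2
grasp_force: 59.5
```

Request:
{"fn": "arm_command", "kwargs": {
  "rows": [
    {"grip":0.35,"linear":[0,0,0],"rot":[0,0,0]},
    {"grip":0.6,"linear":[0,0,0],"rot":[0,0,0]},
    {"grip":1,"linear":[0,0,0],"rot":[0,0,0]},
    {"grip":1,"linear":[0,0,0],"rot":[0,0,0]},
    {"grip":1,"linear":[0,0,-30],"rot":[0,0,0]},
    {"grip":1,"linear":[0,0,-80],"rot":[0,0,0]},
    {"grip":1,"linear":[0,0,-140],"rot":[0,0,0]},
    {"grip":0.5,"linear":[0,0,-200],"rot":[0,0,0]},
    {"grip":0,"linear":[0,0,-205],"rot":[0,0,0]},
    {"grip":0,"linear":[0,0,-205],"rot":[0,0,0]}
  ]
}}

```text
clock: 22.1
position: [656.3, 29.7, 404.6]
ee_rot: [-0.663, 0.749, 0.0, 0.0]
contact_force: [0.8, 0.1, -0.1]
gripper_width: 32.2
grasp_force: 0.0
```

```bash
python3 - <<'E'
from h import *
v=[560.1,-66.9,-.12]
W=wpic();save(W,"w4");T=imaging.get_image("scene")
for p in(W,T):
    print([(r["pixel"],r["score"]) for r in models.tip_of(p,"lever_ball")[:1]],[proj(p,loc(v,55+58*np.sin(t),0,266+58*np.cos(t))).round() for t in(.45,.77)])
q=tooldown(-.12)
for t in((145,3,402),(145,3,298),(72,0,298)): print(go(loc(v,*t),q))
E
```

```text
[([263.9, 72.0], 0.58)] [array([287.,  66.]), array([265.,  68.])]
[([302.9, 202.2], 0.54)] [array([301., 195.]), array([304., 203.])]
(array([104.2, -61.4,   0.5]), array([ 0.004, -0.001, -0.002]))
(array([104.1, -61.8, 104.5]), array([ 0.004, -0.001, -0.002]))
(array([107.2,  11.2, 104.7]), array([ 0.004, -0.001, -0.002]))
```

View pics/w4.png

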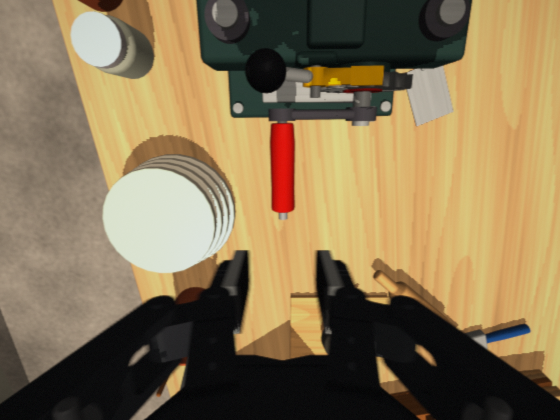

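Request:
{"fn": "arm_command", "kwargs": {
  "rows": [
    {"grip":0,"linear":[35,-35,0],"rot":[0,0,0]},
    {"grip":0,"linear":[75,-62,0],"rot":[0,0,0]},
    {"grip":0,"linear":[103,-62,0],"rot":[0,0,0]},
    {"grip":0,"linear":[103,-62,40],"rot":[0,0,0]},
    {"grip":0,"linear":[103,-62,80],"rot":[0,0,0]},
    {"grip":0,"linear":[103,-62,104],"rot":[0,0,0]},
    {"grip":0,"linear":[103,-56,104],"rot":[0,0,0]},
    {"grip":0,"linear":[103,-49,104],"rot":[0,0,0]},
    {"grip":0,"linear":[103,-42,104],"rot":[0,0,0]},
    {"grip":0,"linear":[103,-36,104],"rot":[0,0,0]}
  ]
}}

```text
clock: 23.55
position: [681.5, -77.1, 303.4]
ee_rot: [-0.663, 0.749, -0.003, 0.003]
contact_force: [7.4, -1.5, 6.1]
gripper_width: 0.1
grasp_force: 4.2
```

Request:
{"fn": "arm_command", "kwargs": {
  "rows": [
    {"grip":0,"linear":[0,6,0],"rot":[0,0,0]},
    {"grip":0,"linear":[0,12,0],"rot":[0,0,0]},
    {"grip":0,"linear":[0,18,0],"rot":[0,0,0]},
    {"grip":0,"linear":[0,24,0],"rot":[0,0,0]},
    {"grip":0,"linear":[0,30,0],"rot":[0,0,0]},
    {"grip":0,"linear":[0,36,0],"rot":[0,0,0]},
    {"grip":0,"linear":[0,42,0],"rot":[0,0,0]},
    {"grip":0,"linear":[0,47,0],"rot":[0,0,0]},
    {"grip":0,"linear":[0,47,0],"rot":[0,0,0]},
    {"grip":0,"linear":[0,47,0],"rot":[0,0,0]}
  ]
}}

```text
clock: 24.8
position: [646.9, -73.6, 324.8]
ee_rot: [-0.664, 0.747, -0.022, 0.019]
contact_force: [13.7, 0.4, 44.1]
gripper_width: -0.7
grasp_force: 17.9
```

Request:
{"fn": "arm_command", "kwargs": {
  "rows": [
    {"grip":0,"linear":[0,-30,-10],"rot":[0,0,0]},
    {"grip":0,"linear":[0,-50,-50],"rot":[0,0,0]},
    {"grip":0,"linear":[-50,-50,-80],"rot":[0,0,0]},
    {"grip":0,"linear":[-80,-50,-105],"rot":[0,0,0]},
    {"grip":0,"linear":[-80,-50,-105],"rot":[0,0,0]},
    {"grip":0,"linear":[-80,-50,-105],"rot":[0,0,0]}
  ]
}}

```text
clock: 25.55
position: [691.9, 1.9, 405.2]
ee_rot: [-0.663, 0.749, 0.0, -0.0]
contact_force: [0.2, 0.0, -0.4]
gripper_width: -0.4
grasp_force: 0.0
```

```bash
python3 - <<'E'
from h import *
v=[560.1,-66.9,-.12]
W=wpic();save(W,"w5");T=imaging.get_image("scene")
for p in(W,T):
    print([(r["pixel"],r["score"]) for r in models.tip_of(p,"lever_ball")[:1]],[(t,proj(p,loc(v,55+58*np.sin(t),3,266+58*np.cos(t))).round()) for t in(-.4,-.27,.45,.77)])
a=cv2.resize(T["frame"][150:300,220:340],(320,400),interpolation=2);b=cv2.resize(W["frame"],(480,360))
c=np.zeros((400,800,3),np.uint8);c[:,:320]=a;c[:360,320:]=b;cv2.imwrite("pics/m5.png",c[:,:,::-1])
print(arm.read_state()["clock"])
E
```

```text
[([321.5, 103.2], 0.84)] [(-0.4, array([408., 106.])), (-0.27, array([399., 106.])), (0.45, array([340., 106.])), (0.77, array([318., 107.]))]
[([305.0, 203.0], 0.47)] [(-0.4, array([294., 183.])), (-0.27, array([295., 183.])), (0.45, array([302., 195.])), (0.77, array([305., 203.]))]
25.75
```

View pics/m5.png

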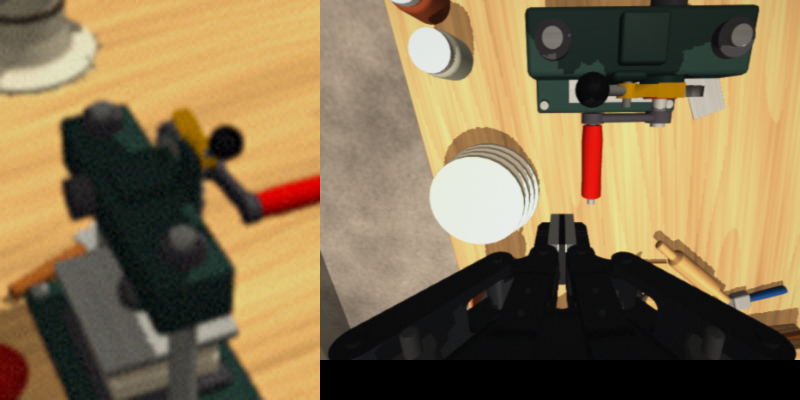

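```bash
python3 - <<'E'
from h import *
v=[560.1,-66.9,-.12];q=tooldown(-.12)
for t in((95,3,400),(95,3,293),(80,3,293),(70,3,299),(60,3,304),(50,3,307),(42,3,308),(35,3,308)): print(go(loc(v,*t),q)[0])
E
```

```text
[80.4 27.6  4.9]
[ 80.3  27.4 111.9]
[ 80.4  42.4 111.9]
[ 80.4  52.4 105.9]
[ 80.4  62.4 100.9]
[80.5 72.4 98. ]
[80.5 80.4 97. ]
[80.5 87.4 97. ]
```

Request:
{"fn": "arm_command", "kwargs": {
  "rows": [
    {"grip":0.7,"linear":[40,14,0],"rot":[0,0,0]},
    {"grip":0.7,"linear":[80,27,0],"rot":[0,0,0]},
    {"grip":0.7,"linear":[80,27,10],"rot":[0,0,0]},
    {"grip":0.7,"linear":[80,27,50],"rot":[0,0,0]},
    {"grip":0.7,"linear":[80,27,70],"rot":[0,0,0]},
    {"grip":0.7,"linear":[80,27,80],"rot":[0,0,0]},
    {"grip":0.7,"linear":[80,27,80],"rot":[0,0,0]}
  ]
}}

```text
clock: 26.62
position: [655.9, -73.9, 324.9]
ee_rot: [-0.663, 0.749, 0.0, -0.001]
contact_force: [-1.0, 0.9, 0.0]
gripper_width: 59.5
grasp_force: 0.0
```

Request:
{"fn": "arm_command", "kwargs": {
  "rows": [
    {"grip":0.7,"linear":[0,0,8],"rot":[0,0,0]},
    {"grip":0.7,"linear":[0,0,16],"rot":[0,0,0]},
    {"grip":0.7,"linear":[0,0,24],"rot":[0,0,0]},
    {"grip":0.7,"linear":[0,0,32],"rot":[0,0,0]},
    {"grip":0.7,"linear":[0,0,32],"rot":[0,0,0]}
  ]
}}

```text
clock: 27.25
position: [655.5, -74.1, 292.6]
ee_rot: [-0.663, 0.749, 0.001, -0.001]
contact_force: [-0.8, -0.8, 0.6]
gripper_width: 59.5
grasp_force: 0.0
```

Request:
{"fn": "arm_command", "kwargs": {
  "rows": [
    {"grip":0.7,"linear":[0,5,0],"rot":[0,0,0]},
    {"grip":0.7,"linear":[0,10,0],"rot":[0,0,0]},
    {"grip":0.7,"linear":[0,15,0],"rot":[0,0,0]},
    {"grip":0.7,"linear":[0,18,-2],"rot":[0,0,0]},
    {"grip":0.7,"linear":[0,21,-4],"rot":[0,0,0]}
  ]
}}

```text
clock: 27.88
position: [636.3, -71.6, 299.2]
ee_rot: [-0.663, 0.749, -0.002, 0.002]
contact_force: [4.5, -1.2, 2.7]
gripper_width: 59.7
grasp_force: 2.2
```

Request:
{"fn": "arm_command", "kwargs": {
  "rows": [
    {"grip":0.7,"linear":[0,2,-3],"rot":[0,0,0]},
    {"grip":0.7,"linear":[0,4,-6],"rot":[0,0,0]},
    {"grip":0.7,"linear":[0,4,-6],"rot":[0,0,0]}
  ]
}}

```text
clock: 28.25
position: [631.2, -71.0, 304.2]
ee_rot: [-0.663, 0.749, -0.0, 0.0]
contact_force: [2.6, -0.1, 2.8]
gripper_width: 59.9
grasp_force: 1.3
```

```bash
python3 - <<'E'
from h import *
v=[560.1,-66.9,-.12];c,d=np.cos(.12),-np.sin(.12)
T=imaging.get_image("scene");P=imaging.get_image("top")
for p in(T,P): print([(r["pixel"],r["score"]) for r in models.tip_of(p,"lever_ball")[:1]],[(t,proj(p,loc(v,55+58*np.sin(t),3,266+58*np.cos(t))).round()) for t in(0,.3,.45,.6,.77)])
s=arm.read_state();D=s["position"]-loc(v,0,0,0);print(c*D[0]+d*D[1],-d*D[0]+c*D[1],s["position"],s["contact_force"],s["wrist_torque"])
a=T["frame"][150:270,230:350];cv2.imwrite("pics/s6.png",cv2.resize(a,(560,560),interpolation=2)[:,:,::-1])
E
```

```text
[([301.0, 202.8], 0.38)] [(0, array([298., 186.])), (0.3, array([301., 192.])), (0.45, array([302., 195.])), (0.6, array([304., 198.])), (0.77, array([305., 203.]))]
[] [(0, array([291., 157.])), (0.3, array([291., 151.])), (0.45, array([292., 148.])), (0.6, array([292., 146.])), (0.77, array([293., 143.]))]
70.97532581877569 4.450319959931224 [631.09767403 -70.97829683 303.34862322] [ 3.13323515 -0.85893904  1.63831718] [-0.08803591 -0.96152639  0.00481494]
```

View pics/s6.png

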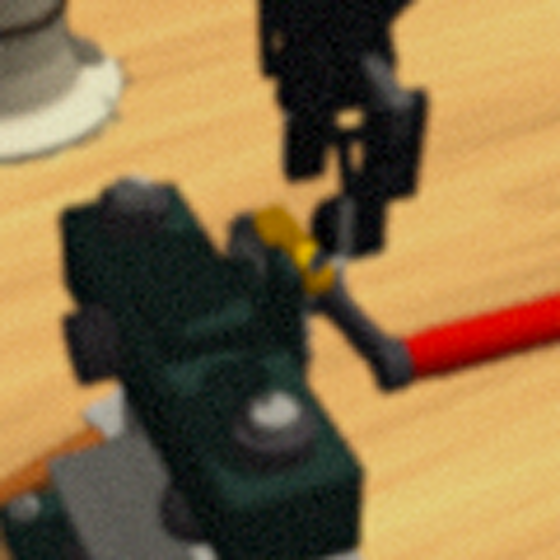

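Request:
{"fn": "arm_command", "kwargs": {
  "rows": [
    {"grip":0.7,"linear":[0,4,-2.5],"rot":[0,0,0]},
    {"grip":0.7,"linear":[0,8,-4.5],"rot":[0,0,0]},
    {"grip":0.7,"linear":[0,12,-6],"rot":[0,0,0]},
    {"grip":0.7,"linear":[0,16,-7],"rot":[0,0,0]},
    {"grip":0.7,"linear":[0,16,-7],"rot":[0,0,0]}
  ]
}}

```text
clock: 29.08
position: [614.3, -69.0, 310.3]
ee_rot: [-0.663, 0.749, 0.001, -0.001]
contact_force: [0.4, -0.1, -0.2]
gripper_width: 59.3
grasp_force: 0.1
```

Request:
{"fn": "arm_command", "kwargs": {
  "rows": [
    {"grip":0.7,"linear":[0,4,-1],"rot":[0,0,0]},
    {"grip":0.7,"linear":[0,8,-1.5],"rot":[0,0,0]},
    {"grip":0.7,"linear":[0,12,-2],"rot":[0,0,0]},
    {"grip":0.7,"linear":[0,16,-2],"rot":[0,0,0]},
    {"grip":0.7,"linear":[0,20,-2],"rot":[0,0,0]},
    {"grip":0.7,"linear":[0,20,-2],"rot":[0,0,0]},
    {"grip":0.7,"linear":[0,20,-2],"rot":[0,0,0]}
  ]
}}

```text
clock: 29.95
position: [595.4, -66.6, 312.6]
ee_rot: [-0.663, 0.749, -0.0, 0.0]
contact_force: [-0.2, -0.7, -0.4]
gripper_width: 59.7
grasp_force: 0.0
```

```bash
python3 - <<'E'
from h import *
v=[560.1,-66.9,-.12];c,d=np.cos(.12),-np.sin(.12)
T=imaging.get_image("scene")
print([(r["pixel"],r["score"]) for r in models.tip_of(T,"lever_ball")[:2]],[(t,proj(T,loc(v,55+58*np.sin(t),3,266+58*np.cos(t))).round()) for t in(-.4,-.27,0,.3)])
s=arm.read_state();D=s["position"]-loc(v,0,0,0);print(c*D[0]+d*D[1],s["position"],s["contact_force"])
E
```

```text
[([293.3, 182.5], 0.48)] [(-0.4, array([294., 183.])), (-0.27, array([295., 183.])), (0, array([298., 186.])), (0.3, array([301., 192.]))]
35.051305986610096 [595.43845705 -66.62417728 312.5674552 ] [-0.0668567   0.3184453   0.18813333]
```

Ball at (293,182.5), back on the -x side. Lift straight up and verify.

Request:
{"fn": "arm_command", "kwargs": {
  "rows": [
    {"grip":0.7,"linear":[0,0,-20],"rot":[0,0,0]},
    {"grip":0.7,"linear":[0,0,-50],"rot":[0,0,0]},
    {"grip":0.7,"linear":[0,0,-100],"rot":[0,0,0]},
    {"grip":0.7,"linear":[-60,0,-110],"rot":[0,0,0]},
    {"grip":0.7,"linear":[-90,0,-110],"rot":[0,0,0]},
    {"grip":0.7,"linear":[-90,0,-110],"rot":[0,0,0]},
    {"grip":0.7,"linear":[-90,0,-110],"rot":[0,0,0]}
  ]
}}

```text
clock: 30.92
position: [606.3, 22.3, 422.4]
ee_rot: [-0.663, 0.749, -0.0, -0.0]
contact_force: [-1.0, -1.0, 0.2]
gripper_width: 59.6
grasp_force: 0.0
```

```bash
python3 - <<'E'
from h import *
v=[560.1,-66.9,-.12]
W=wpic();T=imaging.get_image("scene")
for p in(W,T): print([(r["pixel"],r["score"]) for r in models.tip_of(p,"lever_ball")[:1]],[(t,proj(p,loc(v,55+58*np.sin(t),3,266+58*np.cos(t))).round(1)) for t in(-.4,-.27,0)])
a=cv2.resize(T["frame"][150:300,220:340],(320,400),interpolation=2);b=cv2.resize(W["frame"],(480,360))
c=np.zeros((400,800,3),np.uint8);c[:,:320]=a;c[:360,320:]=b;cv2.imwrite("pics/m7.png",c[:,:,::-1])
for q in("rolling_pin","red_bowl","scraper","spray_bottle","duck"): print(q,[np.round(r["pixel"]) for r in models.tip_of(T,q)[:1]])
E
```

```text
[([278.6, 91.9], 0.71)] [(-0.4, array([284.8,  93. ])), (-0.27, array([275.3,  92.8])), (0, array([254.4,  92.6]))]
[([214.5, 298.1], 0.74)] [(-0.4, array([293.7, 182.7])), (-0.27, array([295. , 183.4])), (0, array([297.8, 186.3]))]
rolling_pin [array([378., 202.])]
red_bowl [array([214., 299.])]
scraper [array([246., 244.])]
spray_bottle [array([132., 331.])]
duck [array([422., 223.])]
```

View pics/m7.png

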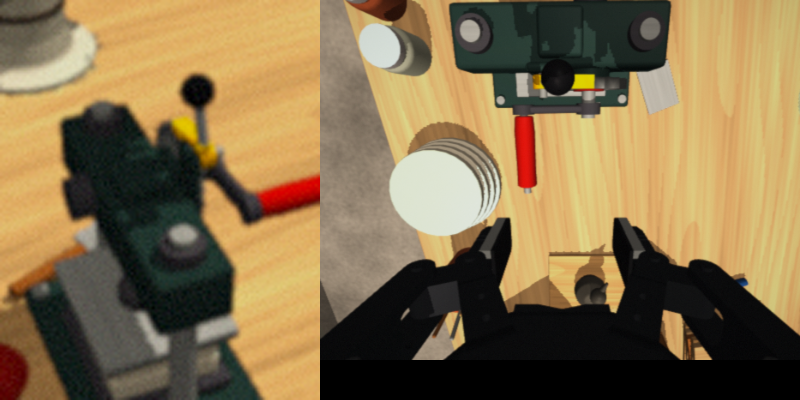

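```bash
python3 -c "
from h import *
print(job.job_done())"
```

```text
the job is handed in; nothing more can be done
None
```

I lowered the platen by the crank onto the mould, threw the lever back with the pawl down on the ratchet, and handed the job in. One risk: on the first try at throwing the lever back, the gripper rode up over the ball and the wrist read about 46 N, so the 40 N limit on the ball may have been passed; the handed-in verdict was not shown to me.

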